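# Seat a turning tool in the setting fixture and lock its two-stage clamp lever

### The job

Get the turning tool in the setting fixture ready for measuring: with your fingertips, push it along its channel from the head end until the end of its shank is fully home against the stop, and only then push the clamp lever on the tower past its first detent (light hold) all the way to its second stop (locked), so that it stays there. Only push: do not pick the tool up, and leave the other things on the bench where they are.

Things in the scene. Friction and masses are not known exactly. Their poses are not given: they have to be found in the camera images.
- fixture: The setting fixture, fixed to the bench (place and yaw vary): grey base plate 12 mm thick, spanning x -50 to 100, y -160 to 110 mm in its own frame. Origin on the bench surface under the channel's centre line; y runs along the channel to the stop, z up. Two steel rails (27 mm apart inside, top at z 26 mm, y -30 to 90 mm) guide the shank.
- stop_face (a point): Centre of the stop's face, a steel block across the end of the channel, 50 mm wide, top at 42 mm; at (0, 90, 24.5) mm in the fixture's frame. The shank's end must touch it.
- holder_mid (a point): Centre, half-way up, of the turning tool in the channel: loose on the base plate (12 mm up), dark steel, 25 x 25 mm square shank, 150 mm long in all, 0.5 to 1 kg. The 26 mm at its head end is 32 mm wide and carries a small insert. Its y axis points from head to shank end. It slides at a push of about 2 to 8 N.
- holder_tail (a point): Centre of the tool's shank-end face (the end that meets the stop), 75 mm along +y from the centre; starts 30 to 65 mm short of the stop.
- holder_head (a point): Centre of the tool's head-end face (the end to push on), 75 mm along -y from the centre, 12.5 mm above the base plate; the face is 25 mm high and spans x -12.5 to 19.5 mm.
- lever (a joint): Angle of the clamp lever (rad): about 0 open, 0.48 first detent (light hold), 0.96 second stop (locked, end of travel). Grows clockwise seen from above. Sprung detents hold it at each of these; going from one to the next takes up to about 6 N at the knob, and it is drawn into the next once past half-way.
- lever_pivot (a point): The lever's upright axis on the clamp tower, at height 85 mm; at (50, 55) mm in the fixture's frame. The tower spans x 28 to 80, y 30 to 80 mm there, top at 75 mm; its nose reaches over the channel to x -22 mm, underside at 55 mm, with a pad that comes down as the lever swings. A thin quadrant plate (top 79 mm) lies under the lever.
- lever_knob (a point): Middle (115 mm up) of the lever's upright black knob: cylinder 22 mm across, 97 to 133 mm above the bench, on the end of a flat steel lever (top at 89 mm), 95 mm from the pivot. At angle q it lies at pivot + 95 mm * (-sin(0.55 - q), cos(0.55 - q)) in the fixture's x, y: it leans to the fixture's -x side when open and swings towards +x.
- case_a: loose flat yellow insert case, 36 x 125 x 14 mm, near the far long side of the fixture; not part of the job, to be left alone. Origin at the middle of its underside.
- case_b: loose flat yellow insert case, 36 x 125 x 14 mm, near the robot-side long edge of the fixture; not part of the job, to be left alone. Origin at the middle of its underside.
- tube: loose white square plastic box, 28 x 28 x 60 mm, standing on the fixture's base plate beside the tool's head; not part of the job, to be left alone. Origin at the middle of its underside.
- oil: loose small white bottle, 40 mm across, 85 mm tall, standing beyond the clamp tower; not part of the job, to be left alone. Origin at the middle of its underside.
- spare: loose second turning tool (same shape and size as the one in the fixture), lying on the bench outside the fixture; not part of the job, to be left alone. Origin at the middle of its underside.
- driver: loose screwdriver, 170 mm long, lying on the bench; not part of the job, to be left alone. Origin at the middle of its underside.
- caliper: loose digital caliper, 220 mm long, lying on the bench; not part of the job, to be left alone. Origin at the middle of its underside.

How it is judged (in metres and radians):
On the way, in this order (a step that is already met when the one before it is completed fails the run):
1. the tool's shank end is home against the stop while the lever is still open (y of holder_tail in the frame of fixture above 0.0865 m and value of joint lever below 0.25 rad), for 0.2 s.
2. the lever is past its first detent, at the second stop (value of joint lever above 0.9 rad), for 0.2 s.
At the end, for the whole second after the job is handed in: The tool lies flat in its channel with its shank end within 3.5 mm of the stop, and the lever rests at its second stop (0.9 rad or more) (value of joint lever above 0.9 rad and y of holder_tail in the frame of fixture above 0.0865 m and x of holder_mid in the frame of fixture between -0.004 and 0.004 m and angle between holder_mid's own z axis and vertical below 0.06 rad and height (world z) of holder_mid below 0.028 m and distance between holder_tail and stop_face below 0.006 m); the robot touches nothing.
It fails at once if the tool is lifted (more than 10 mm) (height (world z) of holder_mid above 0.0345 m).
It fails at once if the lever is swung towards clamping while the tool is not home (value of joint lever above 0.3 rad and y of holder_tail in the frame of fixture below 0.0855 m).
It fails at once if a bystander is moved by more than 20 mm (distance of any of case_a, case_b, tube, oil, spare, driver, caliper from where it was at the start of the episode above 0.02 m).
It also fails if it takes over 43 s, if anything falls off the work surface, if the arm or the gripper's body presses on something with over 40 N, if the wrist force passes 120 N, or if a joint passes its speed limit or range.

### The arm

A 6-joint arm with a two-finger parallel gripper is mounted at the origin on the work surface. World frame = base frame: x ahead of the robot, y to its left, z up, the work surface at z = 0. Lengths are in mm, angles in rad, forces in N, time in s.
With the tool pointing down it reaches from about 400 to 925 mm from the base axis. Payload 12.5 kg.
Tool frame: the origin (TCP) lies on the centre line of the jaws, within the pads' length; the fingertips stand 19 mm ahead of it and the grasp point (between the pads) is the TCP; z points along the fingers, y is the line along which they close (so a half turn about z gives the same grasp; the last joint's range is limited). The gripper opens to 95 mm and grips with 3 to 60 N. Pads are 20 mm wide; open, the fingers measure 119 mm over their backs; the gripper's body (75 mm by 180 mm) begins 59 mm behind the grasp point.
Start: joints at [1.159, 0.491, 1.559, -0, 1.092, -0.106], TCP at [188.143, 596.026, 233.661] pointing down, gripper open.
Joint ranges: [-3.1, 3.1], [-0.84, 2.19], [0.05, 2.79], [-1.13, 4.28], [0.06, 2.93], [-2.69, 2.69]. Speed limits (rad/s): [2.22, 2.22, 2.79, 3.14, 3.14, 3.14].

### API

Orientations are given as [roll, pitch, yaw] about the fixed x, y, z axes, in that order (R = Rz(yaw) Ry(pitch) Rx(roll)).
In Python, from cell import state, read_camera, job_done gives the robot as it stands.
- The arm moves only by the tool arm_command, never from a script. Its argument "deltas" is a list of rows, each an object of numbers: "dx", "dy", "dz": the shift along the world's x, y, z in m; "yaw": the turn about the world's z in degrees. In form: [{"dx": .., "dy": .., "dz": .., "yaw": ..}, ...]. A call has 1 to 20 rows; each row shifts and turns the commanded pose from where the row before left it; what a row does not reach is not made up. A row lasts 1/10 s, in which the tool goes at most 50 mm and 8.59 degrees, less where a joint would pass 70% of its speed; a pose out of reach is approached as far as the arm can. A call with a gripper value outside its range is refused whole. "gripper" is the finger opening in m, from 0 to 0.0951, set as the call begins (left out, the last holds). The fingers move at their own pace and stop on an object; the grip force is fixed at half the most. Time passes only in rows, so rows that do not move let the fingers close. It gives the time, the measured TCP pose, the force, the opening and the grip force at its end, in the units of the state.
- state(): the state, without advancing time (a new reading comes with each control period).
- read_camera(name): name is "scene" or "top" or "wrist"; returns a dict with "color" (400x640x3 uint8, red, green, blue), "range_z" (400x640 float32, mm along the optical axis (not along the pixel's ray), 0 where there is no reading), "fx", "fy", "cx", "cy" (pixels), "extrinsics" (4x4, takes a point from camera to world coordinates). Camera axes: x right, y up, looking along -z (the intrinsics and any distortion apply to the point x, -y, -z); pixel columns grow to the right and rows downward; lengths in mm; the calibration is good to about 2 mm. A picture is of the moment at which its call begins.
- job_done(): hands the job in; it is judged then, once.
The state is a dict: "t": time; "joints": joint angles; "qvel": joint speeds; "tau": joint torques, N m; "eef_pos": TCP position; "tcp_rot": TCP orientation; "ft_force": force on the tool from outside, world axes, zero at the start; "moment": the same for the moment, N m; "opening": opening from 0.0 (shut) to 1.0 (fully open); "grip_force": force on a finger pad.
Only numpy, scipy, OpenCV 4.12 (cv2) and the standard library are available. Lean on these libraries where they do the work, as an engineer would, in place of code of your own. Each camera call takes 0.05 s, during which the arm holds its last target. There are 200 camera calls.

## Working session

There is one attempt and no reset: what is moved stays moved. The work goes in short steps, Python scripts to look and compute and a tool call to move; the robot and the scene stay as the last step left them, time stands still between calls to the robot, and variables do not carry over. Pictures are saved under pics/ and viewed, at most 10 in all, crops included, and the job is handed in when it is done.

Besides the shell and the picture viewer there is one more tool, called after "Call:" as name(argument=value, ...), one argument or row to a line, values as JSON. arm_command: Moves the arm, as the interface text tells. Its arguments: {"type":"object","properties":{"deltas":{"type":"array"},"gripper":{"type":"number"}},"required":["deltas"]}

```bash
mkdir -p pics; cat > h.py <<'E'
import numpy as np, cv2
from cell import state, read_camera, job_done
def pts(c):
    """world point per pixel from range"""
    h,w=c['range_z'].shape; u,v=np.meshgrid(np.arange(w),np.arange(h)); z=c['range_z']
    P=np.stack([(u-c['cx'])/c['fx']*z,-(v-c['cy'])/c['fy']*z,-z,np.ones_like(z)],-1)
    return (P@np.array(c['extrinsics']).T)[...,:3]
E
python3 - <<'E'
from h import *
for n in('top','scene'):
    c=read_camera(n); np.savez(n,**c); cv2.imwrite(f'pics/{n}.png',c['color'][...,::-1])
    print(n,c['fx'],c['cx'],c['cy'],np.round(c['extrinsics'],3).tolist(),c.keys(),(c['range_z']>0).mean())
print(state())
E
```

```text
top 370.70141100530384 321.1799677171736 194.46063194765114 [[0.027, 0.998, -0.062, 490.479], [-0.999, 0.028, 0.018, -11.115], [0.019, 0.062, 0.998, 1072.089], [0.0, 0.0, 0.0, 1.0]] dict_keys(['color', 'range_z', 'fx', 'fy', 'cx', 'cy', 'extrinsics']) 0.9958359375
scene 493.13594028159105 321.42360924806445 190.0728755431249 [[-0.494, -0.613, 0.617, 1286.09], [0.869, -0.334, 0.365, 406.356], [-0.018, 0.716, 0.698, 891.56], [0.0, 0.0, 0.0, 1.0]] dict_keys(['color', 'range_z', 'fx', 'fy', 'cx', 'cy', 'extrinsics']) 0.97173828125
{'t': 0.1, 'joints': array([ 1.15939733e+00,  4.91491332e-01,  1.55939334e+00,  1.96054621e-05,
        1.09170099e+00, -1.05565512e-01]), 'qvel': array([-0.00126147, -0.00140883, -0.00232455, -0.00150342,  0.00103567,
        0.00124018]), 'tau': array([ 2.62587324e-03, -6.13623977e+01, -2.58608526e+01,  6.94060978e-02,
        4.70475142e-02, -4.29615886e-05]), 'eef_pos': array([188.05383721, 595.82952988, 233.12344885]), 'tcp_rot': array([-3.14060700e+00, -1.21925705e-04,  2.83575007e+00]), 'ft_force': array([-0.81890982,  0.08122594,  0.21507178]), 'moment': array([-0.0029457 ,  0.09103208,  0.01903506]), 'grip_force': 0.0, 'opening': 0.9991828610130239}
```

View pics/top.png

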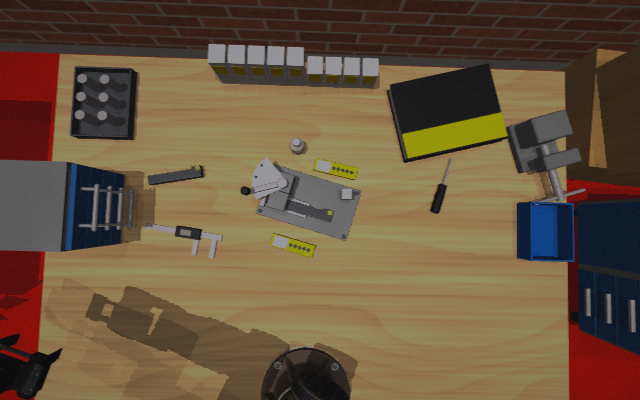

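View pics/scene.png

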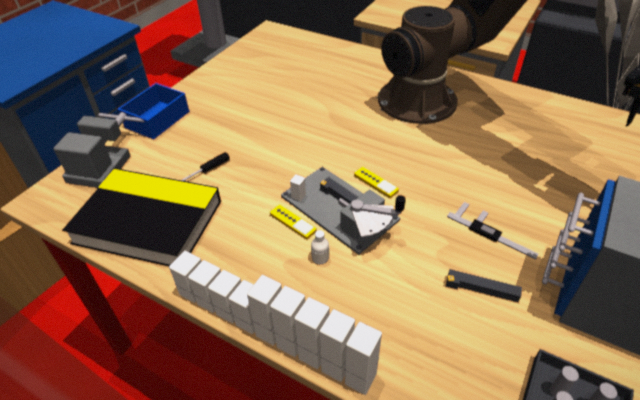

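The top view shows the fixture around (305,200). The head points right at about (330,213), the lever knob is at (245,190), and the tube is at (347,194). Next I'll fit the base plate and zoom in.

```bash
python3 - <<'E'
from h import *
c=dict(np.load('top.npz')); P=pts(c); z=P[...,2]
roi=np.zeros(z.shape,bool); roi[130:260,220:390]=1
im=c['color'].astype(int); sat=im.max(2)-im.min(2)
print('bench z',np.median(z[240:260,250:330]))
m=(roi&(sat<35)&(z>5)&(z<140)).astype(np.uint8)
n,l,s,ce=cv2.connectedComponentsWithStats(m); 
for i in range(1,n):
    if s[i,4]>20: print(i,s[i],ce[i],P[l==i].mean(0).round())
k=l==(1+np.argmax(s[1:,4]))
pl=k&(z>8)&(z<16); 
print('plate',pl.sum(),cv2.minAreaRect(P[k&(z<20)][:,:2].astype(np.float32)), np.median(z[pl]))
cr=c['color'][140:250,230:370,::-1]
cv2.imwrite('pics/crop.png',cv2.resize(cr,None,fx=5,fy=5,interpolation=cv2.INTER_CUBIC))
zz=np.clip(z[140:250,230:370]*1.8,0,255).astype(np.uint8)
cv2.imwrite('pics/z.png',cv2.applyColorMap(cv2.resize(zz,None,fx=5,fy=5,interpolation=0),cv2.COLORMAP_JET))
E
```

```text
bench z 1.7339784569587664
1 [290 138  15  17 192] [297.109375   145.65104167] [686.  41.  59.]
2 [ 241  157  120   84 5439] [303.25280382 199.35723479] [539.  19.  36.]
3 [316 160  15  12 138] [323.34057971 165.49275362] [640. -34.  15.]
10 [273 235  16  14 146] [280.11643836 241.59589041] [419.  83.  15.]
plate 2997 ((535.194580078125, 5.7926483154296875), (270.1622009277344, 150.17918395996094), 74.4120864868164) 12.451162813583323
```

View pics/crop.png

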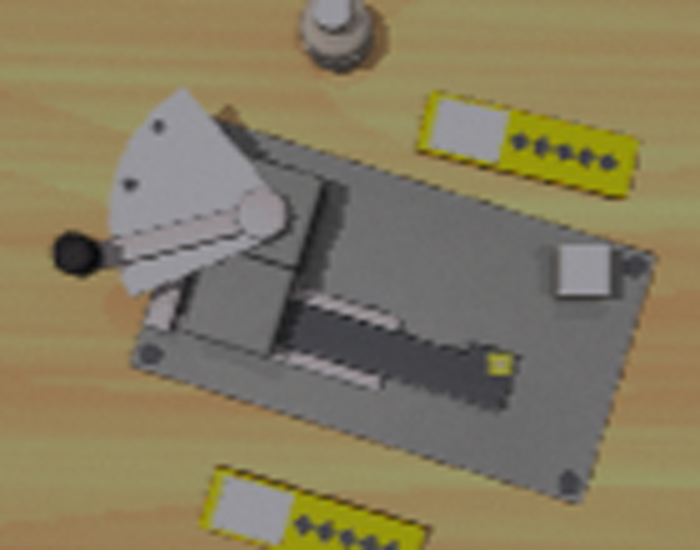

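View pics/z.png

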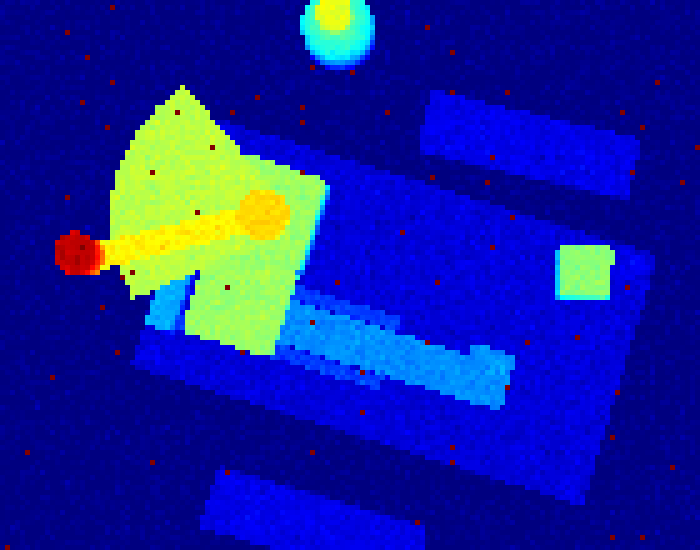

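The plate fits at 270 x 150 mm, as it should. In the crop the tool's head is at about (505,380), the tube is off to the fixture's +x side, and the knob is at (77,253). Next I'll work out the fixture frame and check the features in it.

```bash
cat >> h.py <<'E'
YAW=np.deg2rad(74.41-90); R=np.array([[np.cos(YAW),-np.sin(YAW)],[np.sin(YAW),np.cos(YAW)]])
O=np.array([535.2,5.8])-R@[25,-25]
w=lambda x,y:(O+R@[x,y]).round(1)
def fix(P): Q=P.copy(); Q[...,:2]=(P[...,:2]-O)@R; return Q
E
python3 - <<'E'
from h import *
for n in('top','scene'):
    c=dict(np.load(n+'.npz')); Q=fix(pts(c)); x,y,z=Q[...,0],Q[...,1],Q[...,2]
    b=lambda m:[np.percentile(Q[m],p,axis=0).round(1).tolist() for p in(1,50,99)]+[int(m.sum())]
    print(n,'tool',b((abs(x)<30)&(y>-150)&(y<-35)&(z>30)&(z<45)))
    print(' tube',b((abs(x-60)<60)&(y>-165)&(y<-60)&(z>55)&(z<80)))
    k=(abs(x)<60)&(y>90)&(y<180)&(z>120)&(z<140); print(' knobtop',b(k))
    print(' pivot',b((abs(x-50)<20)&(abs(y-55)<20)&(z>84)&(z<100)))
    print(' stop',b((abs(x)<35)&(y>80)&(y<120)&(z>38)&(z<50)))
    print(' rails',b((abs(x)<30)&(y>-40)&(y<0)&(z>22)&(z<30)))
print('O',O,YAW)
for n,p in dict(head=(3.5,-125),pre=(3.5,-150),pivot=(50,55),knob0=(50-95*np.sin(.55),55+95*np.cos(.55)),knob2=(50-95*np.sin(-.41),55+95*np.cos(.41))).items(): print(n,w(*p))
E
```

```text
top tool [[-12.2, -97.4, 34.4], [1.2, -70.2, 37.8], [18.4, -35.9, 42.6], 225]
 tube [[58.5, -133.3, 56.9], [73.1, -119.2, 72.6], [88.2, -104.0, 76.6], 112]
 knobtop [[-9.7, 125.3, 120.9], [0.3, 134.0, 132.6], [10.3, 144.4, 137.4], 63]
 pivot [[32.0, 41.8, 84.6], [47.0, 56.8, 93.4], [62.5, 74.0, 96.6], 108]
 stop [[-23.7, 89.2, 38.9], [-11.0, 95.5, 42.0], [5.8, 104.0, 45.2], 55]
 rails [[-21.1, -29.7, 22.3], [14.0, -14.4, 25.9], [21.1, -0.2, 29.6], 57]
scene tool [[-14.9, -93.3, 30.2], [2.0, -67.6, 35.6], [18.5, -35.4, 39.6], 215]
 tube [[58.1, -129.8, 55.3], [76.6, -111.8, 68.8], [89.3, -98.6, 73.7], 151]
 knobtop [[-9.0, 131.3, 120.5], [2.2, 142.5, 131.3], [10.5, 150.5, 134.5], 86]
 pivot [[34.2, 47.6, 84.6], [50.7, 61.5, 91.7], [63.4, 74.5, 96.2], 124]Traceback (most recent call last):
  File "<stdin>", line 9, in <module>
  File "<stdin>", line 4, in <lambda>
    return _quantile_unchecked(
        a, q, axis, out, overwrite_input, method, keepdims, weights)
    return _ureduce(a,
                    func=_quantile_ureduce_func,
    ...<5 lines>...
                    overwrite_input=overwrite_input,
                    method=method)
    r = func(a, **kwargs)
    result = _quantile(arr,
                       quantiles=q,
    ...<2 lines>...
                       out=out,
                       weights=wgt)
    slices_having_nans = np.isnan(arr[-1, ...])
                                  ~~~^^^^^^^^^
IndexError: index -1 is out of bounds for axis 0 with size 0
```

Call:
arm_command(
  deltas=[
    {"dx": 0.04, "dy": -0.028, "yaw": 1.9},
    {"dx": 0.04, "dy": -0.028},
    {"dx": 0.04, "dy": -0.028},
    {"dx": 0.04, "dy": -0.028},
    {"dx": 0.04, "dy": -0.028},
    {"dx": 0.04, "dy": -0.028},
    {"dx": 0.005, "dy": -0.045},
    {"dx": 0.005, "dy": -0.045},
    {"dx": 0.005, "dy": -0.045},
    {"dx": 0.005, "dy": -0.045},
    {"dx": 0.005, "dy": -0.045},
    {"dx": 0.005, "dy": -0.045},
    {"dx": 0.005, "dy": -0.045},
    {"dx": 0.005, "dy": -0.045},
    {"dx": 0.005, "dy": -0.045},
    {"dx": 0.005, "dy": -0.045},
    {"dx": 0.005, "dy": -0.045},
    {"dx": -0.003, "dy": -0.031},
    {},
    {},
  ],
  gripper=0,
)

```text
$.deltas[0]: bad value
```

Call:
arm_command(
  deltas=[
    {"dx": 0.04, "dy": -0.028, "dz": 0, "yaw": 1.9},
    {"dx": 0.04, "dy": -0.028, "dz": 0, "yaw": 0},
    {"dx": 0.04, "dy": -0.028, "dz": 0, "yaw": 0},
    {"dx": 0.04, "dy": -0.028, "dz": 0, "yaw": 0},
    {"dx": 0.04, "dy": -0.028, "dz": 0, "yaw": 0},
    {"dx": 0.04, "dy": -0.028, "dz": 0, "yaw": 0},
    {"dx": 0.005, "dy": -0.045, "dz": 0, "yaw": 0},
    {"dx": 0.005, "dy": -0.045, "dz": 0, "yaw": 0},
    {"dx": 0.005, "dy": -0.045, "dz": 0, "yaw": 0},
    {"dx": 0.005, "dy": -0.045, "dz": 0, "yaw": 0},
    {"dx": 0.005, "dy": -0.045, "dz": 0, "yaw": 0},
    {"dx": 0.005, "dy": -0.045, "dz": 0, "yaw": 0},
    {"dx": 0.005, "dy": -0.045, "dz": 0, "yaw": 0},
    {"dx": 0.005, "dy": -0.045, "dz": 0, "yaw": 0},
    {"dx": 0.005, "dy": -0.045, "dz": 0, "yaw": 0},
    {"dx": 0.005, "dy": -0.045, "dz": 0, "yaw": 0},
    {"dx": 0.005, "dy": -0.045, "dz": 0, "yaw": 0},
    {"dx": -0.003, "dy": -0.031, "dz": 0, "yaw": 0},
    {"dx": 0, "dy": 0, "dz": 0, "yaw": 0},
    {"dx": 0, "dy": 0, "dz": 0, "yaw": 0},
  ],
  gripper=0,
)

```text
t: 2.1
eef_pos: [479.9, -98.3, 233.4]
tcp_rot: [3.141, -0.001, 2.867]
ft_force: [-0.1, 0.6, -0.2]
opening: 0.002
grip_force: 0.0
```

Call:
arm_command(
  deltas=[
    {"dx": 0, "dy": 0, "dz": -0.04, "yaw": 0},
    {"dx": 0, "dy": 0, "dz": -0.04, "yaw": 0},
    {"dx": 0, "dy": 0, "dz": -0.04, "yaw": 0},
    {"dx": 0, "dy": 0, "dz": -0.03, "yaw": 0},
    {"dx": 0, "dy": 0, "dz": -0.02, "yaw": 0},
    {"dx": 0, "dy": 0, "dz": -0.015, "yaw": 0},
    {"dx": 0, "dy": 0, "dz": -0.009, "yaw": 0},
    {"dx": 0, "dy": 0, "dz": 0, "yaw": 0},
    {"dx": 0, "dy": 0, "dz": 0, "yaw": 0},
  ],
)

```text
t: 3.0
eef_pos: [480.4, -97.5, 40.1]
tcp_rot: [3.141, 0.0, 2.87]
ft_force: [0.1, -0.6, -0.5]
opening: 0.007
grip_force: 0.0
```

```bash
python3 - <<'E'
from h import *
s=state(); print(s['eef_pos'],s['ft_force'])
c=read_camera('scene'); cv2.imwrite('pics/s2.png',cv2.resize(c['color'][130:270,240:440,::-1],None,fx=4,fy=4))
E
```

```text
[480.38850379 -97.52098569  40.11168952] [ 0.14841014 -0.56420459 -0.47556455]
```

View pics/s2.png

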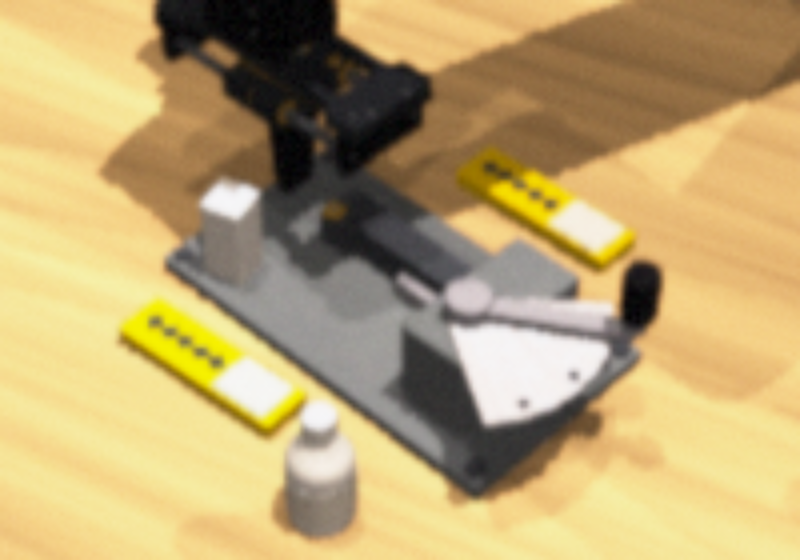

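The closed fingertips stand behind the head (finger at (290,170), insert at (335,210)) and are clear of the tube. Now I push along the channel.

Call:
arm_command(
  deltas=[
    {"dx": 0.00134, "dy": 0.00482, "dz": 0, "yaw": 0},
    {"dx": 0.00134, "dy": 0.00482, "dz": 0, "yaw": 0},
    {"dx": 0.00134, "dy": 0.00482, "dz": 0, "yaw": 0},
    {"dx": 0.00134, "dy": 0.00482, "dz": 0, "yaw": 0},
    {"dx": 0.00134, "dy": 0.00482, "dz": 0, "yaw": 0},
    {"dx": 0.00134, "dy": 0.00482, "dz": 0, "yaw": 0},
    {"dx": 0.00134, "dy": 0.00482, "dz": 0, "yaw": 0},
    {"dx": 0.00134, "dy": 0.00482, "dz": 0, "yaw": 0},
    {"dx": 0.00134, "dy": 0.00482, "dz": 0, "yaw": 0},
    {"dx": 0.00134, "dy": 0.00482, "dz": 0, "yaw": 0},
    {"dx": 0.00134, "dy": 0.00482, "dz": 0, "yaw": 0},
  ],
)

```text
t: 4.15
eef_pos: [494.9, -44.6, 39.6]
tcp_rot: [3.142, -0.0, 2.869]
ft_force: [-2.0, -3.7, -0.2]
opening: 0.004
grip_force: 1.9
```

Call:
arm_command(
  deltas=[
    {"dx": 0.0005, "dy": 0.0019, "dz": 0, "yaw": 0},
    {"dx": 0.0005, "dy": 0.0019, "dz": 0, "yaw": 0},
    {"dx": 0.0005, "dy": 0.0019, "dz": 0, "yaw": 0},
    {"dx": 0, "dy": 0, "dz": 0, "yaw": 0},
  ],
)

```text
t: 4.55
eef_pos: [496.4, -39.0, 39.7]
tcp_rot: [3.141, -0.0, 2.869]
ft_force: [-0.5, -0.9, -1.1]
opening: 0.004
grip_force: 0.2
```

Call:
arm_command(
  deltas=[
    {"dx": 0.0005, "dy": 0.0019, "dz": 0, "yaw": 0},
    {"dx": 0.0005, "dy": 0.0019, "dz": 0, "yaw": 0},
    {"dx": 0.0003, "dy": 0.001, "dz": 0, "yaw": 0},
    {"dx": 0, "dy": 0, "dz": 0, "yaw": 0},
  ],
)

```text
t: 4.95
eef_pos: [497.7, -34.3, 39.7]
tcp_rot: [3.141, -0.0, 2.869]
ft_force: [-1.2, -0.9, -1.0]
opening: 0.004
grip_force: 0.7
```

Call:
arm_command(
  deltas=[
    {"dx": 0.0003, "dy": 0.001, "dz": 0, "yaw": 0},
    {"dx": 0.0003, "dy": 0.001, "dz": 0, "yaw": 0},
  ],
)

```text
t: 5.15
eef_pos: [498.3, -32.5, 39.7]
tcp_rot: [3.142, -0.0, 2.869]
ft_force: [-1.4, -2.8, -0.2]
opening: 0.002
grip_force: 1.8
```

Call:
arm_command(
  deltas=[
    {"dx": 0.0003, "dy": 0.001, "dz": 0, "yaw": 0},
    {"dx": 0, "dy": 0, "dz": 0, "yaw": 0},
  ],
)

```text
t: 5.35
eef_pos: [498.6, -31.3, 39.7]
tcp_rot: [3.141, 0.0, 2.869]
ft_force: [-0.7, -1.9, -0.5]
opening: 0.005
grip_force: 1.0
```

Continue in 1 mm steps until the force climbs.

Call:
arm_command(
  deltas=[
    {"dx": 0.0003, "dy": 0.001, "dz": 0, "yaw": 0},
    {"dx": 0, "dy": 0, "dz": 0, "yaw": 0},
  ],
)

```text
t: 5.55
eef_pos: [498.9, -30.4, 39.6]
tcp_rot: [3.141, 0.0, 2.869]
ft_force: [-1.1, -2.8, -0.4]
opening: 0.005
grip_force: 1.1
```

Call:
arm_command(
  deltas=[
    {"dx": 0.0003, "dy": 0.001, "dz": 0, "yaw": 0},
    {"dx": 0, "dy": 0, "dz": 0, "yaw": 0},
  ],
)

```text
t: 5.75
eef_pos: [499.2, -29.4, 39.7]
tcp_rot: [3.141, -0.0, 2.869]
ft_force: [-0.7, -2.2, -0.1]
opening: 0.005
grip_force: 1.2
```

Call:
arm_command(
  deltas=[
    {"dx": 0.0003, "dy": 0.001, "dz": 0, "yaw": 0},
    {"dx": 0.0003, "dy": 0.001, "dz": 0, "yaw": 0},
    {"dx": 0, "dy": 0, "dz": 0, "yaw": 0},
  ],
)

```text
t: 6.05
eef_pos: [499.8, -27.4, 39.7]
tcp_rot: [3.142, 0.0, 2.869]
ft_force: [-1.1, -2.9, -0.1]
opening: 0.006
grip_force: 1.6
```

```bash
python3 - <<'E'
from h import *
print(fix(state()['eef_pos']))
for n in('top','scene'):
    c=read_camera(n); Q=fix(pts(c)); np.savez(n+'2',**c); x,y,z=Q[...,0],Q[...,1],Q[...,2]
    m=(abs(x)<30)&(y>-110)&(y<-20)&(z>28)&(z<45); print(n,m.sum(),np.percentile(Q[m],[1,50,99],axis=0).round(1).tolist())
    I=c['color'].astype(int); g=(I[...,0]-I[...,2]>60)&(z>28)&(z<50)&(abs(x)<35)&(y>-110)&(y<0); print('insert',Q[g].mean(0).round(1),g.sum())
    c0=dict(np.load(n+'.npz')); Q0=fix(pts(c0)); x,y,z=Q0[...,0],Q0[...,1],Q0[...,2]; I=c0['color'].astype(int); g=(I[...,0]-I[...,2]>60)&(z>28)&(z<50)&(abs(x)<35)&(y>-140)&(y<0); print('insert0',Q0[g].mean(0).round(1),g.sum())
E
```

```text
[ -0.18164116 -66.49097291  39.66358647]Traceback (most recent call last):
  File "<stdin>", line 5, in <module>
    return _quantile_unchecked(
        a, q, axis, out, overwrite_input, method, keepdims, weights)
    return _ureduce(a,
                    func=_quantile_ureduce_func,
    ...<5 lines>...
                    overwrite_input=overwrite_input,
                    method=method)
    r = func(a, **kwargs)
    result = _quantile(arr,
                       quantiles=q,
    ...<2 lines>...
                       out=out,
                       weights=wgt)
    slices_having_nans = np.isnan(arr[-1, ...])
                                  ~~~^^^^^^^^^
IndexError: index -1 is out of bounds for axis 0 with size 0
```

Call:
arm_command(
  deltas=[
    {"dx": 0.0003, "dy": 0.001, "dz": 0, "yaw": 0},
    {"dx": 0.0003, "dy": 0.001, "dz": 0, "yaw": 0},
    {"dx": 0, "dy": 0, "dz": 0, "yaw": 0},
  ],
)

```text
t: 6.4
eef_pos: [499.9, -27.0, 39.7]
tcp_rot: [-3.14, -0.001, 2.87]
ft_force: [-6.3, -22.9, 1.1]
opening: 0.003
grip_force: 12.0
```

Call:
arm_command(
  deltas=[
    {"dx": 0.0003, "dy": 0.001, "dz": 0, "yaw": 0},
    {"dx": 0, "dy": 0, "dz": 0, "yaw": 0},
  ],
)

```text
t: 6.6
eef_pos: [499.9, -26.9, 39.6]
tcp_rot: [-3.139, -0.001, 2.87]
ft_force: [-8.7, -32.8, 0.6]
opening: 0.003
grip_force: 17.4
```

The force climbs with no more motion, so the shank is against the stop. I back off, rise, and check it from above.

Call:
arm_command(
  deltas=[
    {"dx": -0.0027, "dy": -0.0096, "dz": 0, "yaw": 0},
    {"dx": -0.004, "dy": -0.0145, "dz": 0, "yaw": 0},
    {"dx": -0.004, "dy": -0.0145, "dz": 0, "yaw": 0},
    {"dx": 0, "dy": 0, "dz": 0.03, "yaw": 0},
    {"dx": 0, "dy": 0, "dz": 0.04, "yaw": 0},
    {"dx": 0, "dy": 0, "dz": 0.04, "yaw": 0},
    {"dx": 0, "dy": 0, "dz": 0.04, "yaw": 0},
    {"dx": 0, "dy": 0, "dz": 0.03, "yaw": 0},
    {"dx": 0.002, "dy": 0.0255, "dz": 0, "yaw": 0},
    {"dx": 0.002, "dy": 0.0255, "dz": 0, "yaw": 0},
    {"dx": 0.002, "dy": 0.0255, "dz": 0, "yaw": 0},
    {"dx": 0.002, "dy": 0.0255, "dz": 0, "yaw": 0},
    {"dx": 0.002, "dy": 0.0255, "dz": 0, "yaw": 0},
    {"dx": 0.002, "dy": 0.0255, "dz": 0, "yaw": 0},
    {"dx": 0.002, "dy": 0.0255, "dz": 0, "yaw": 0},
    {"dx": 0.002, "dy": 0.0255, "dz": 0, "yaw": 0},
    {"dx": 0.002, "dy": 0.0255, "dz": 0, "yaw": 0},
    {"dx": 0.002, "dy": 0.0255, "dz": 0, "yaw": 0},
    {"dx": 0, "dy": 0, "dz": 0, "yaw": 0},
  ],
)

```text
t: 8.5
eef_pos: [509.9, 194.4, 219.6]
tcp_rot: [3.141, -0.0, 2.871]
ft_force: [0.1, 0.2, -0.2]
opening: 0.009
grip_force: 0.0
```

```bash
python3 - <<'E'
from h import *
print(state()['eef_pos'],fix(state()['eef_pos']))
for n in('top','scene'):
    c=read_camera(n); Q=fix(pts(c)); x,y,z=Q[...,0],Q[...,1],Q[...,2]
    m=(abs(x)<30)&(y>-110)&(y<-35)&(z>28)&(z<45); print(n,m.sum())
    if m.any(): print(np.percentile(Q[m],[1,50,99],axis=0).round(1).tolist())
    k=(abs(x)<60)&(y>90)&(y<180)&(z>120)&(z<140); print('knob',k.sum(),np.median(Q[k],axis=0) if k.any() else '')
c=read_camera('top');cv2.imwrite('pics/t3.png',cv2.resize(c['color'][120:260,200:390,::-1],None,fx=4,fy=4))
E
```

```text
[509.86427954 194.39139065 219.59066085] [-50.0878656  149.84399846 219.59066085]
top 103
[[-12.2, -59.5, 34.2], [3.5, -47.3, 37.3], [19.1, -35.4, 42.4]]
knob 63 [  0.25354418 133.90183191 133.47398306]
scene 91
[[-14.6, -55.8, 29.4], [5.2, -44.9, 35.6], [19.3, -35.5, 39.4]]
knob 86 [  2.14846564 141.88920649 130.83794221]
```

View pics/t3.png

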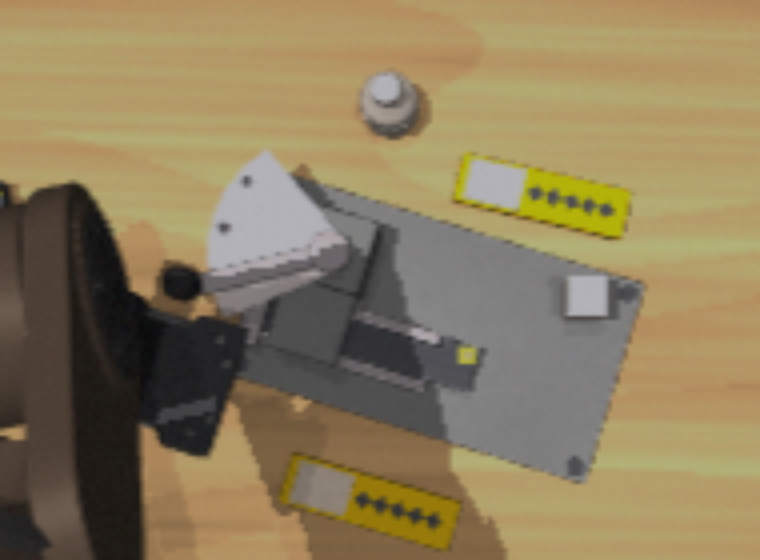

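The head face is now at y about -60 (in the picture, insert at (467,355), head end at (480,370)), so the tool is home. The lever is still open, with its knob at (182,282). Now I lower beside the knob and push it towards the fixture's +x.

Call:
arm_command(
  deltas=[
    {"dx": -0.0013, "dy": -0.0048, "dz": -0.02, "yaw": 0},
    {"dx": 0, "dy": 0, "dz": -0.03, "yaw": 0},
    {"dx": 0, "dy": 0, "dz": -0.03, "yaw": 0},
    {"dx": 0, "dy": 0, "dz": -0.015, "yaw": 0},
    {"dx": 0, "dy": 0, "dz": 0, "yaw": 0},
  ],
)

```text
t: 9.15
eef_pos: [507.9, 186.0, 123.0]
tcp_rot: [-3.14, -0.003, 2.868]
ft_force: [-0.1, 0.2, 0.2]
opening: 0.004
grip_force: 0.0
```

Call:
arm_command(
  deltas=[
    {"dx": 0.0077, "dy": -0.00215, "dz": 0, "yaw": 0},
    {"dx": 0.0077, "dy": -0.00215, "dz": 0, "yaw": 0},
    {"dx": 0.0077, "dy": -0.00215, "dz": 0, "yaw": 0},
    {"dx": 0.0077, "dy": -0.00215, "dz": 0, "yaw": 0},
    {"dx": 0.0077, "dy": -0.00215, "dz": 0, "yaw": 0},
    {"dx": 0.0077, "dy": -0.00215, "dz": 0, "yaw": 0},
    {"dx": 0.0077, "dy": -0.00215, "dz": 0, "yaw": 0},
    {"dx": 0.0077, "dy": -0.00215, "dz": 0, "yaw": 0},
    {"dx": 0.0077, "dy": -0.00215, "dz": 0, "yaw": 0},
    {"dx": 0.0077, "dy": -0.00215, "dz": 0, "yaw": 0},
    {"dx": 0.0077, "dy": -0.00215, "dz": 0, "yaw": 0},
    {"dx": 0.0077, "dy": -0.00215, "dz": 0, "yaw": 0},
  ],
)

```text
t: 10.35
eef_pos: [601.4, 161.3, 124.8]
tcp_rot: [3.141, -0.001, 2.869]
ft_force: [0.4, -0.4, 0.3]
opening: 0.002
grip_force: 0.1
```

Call:
arm_command(
  deltas=[
    {"dx": 0.0039, "dy": -0.0011, "dz": 0, "yaw": 0},
    {"dx": 0.0039, "dy": -0.0011, "dz": 0, "yaw": 0},
    {"dx": 0.0039, "dy": -0.0011, "dz": 0, "yaw": 0},
    {"dx": 0.0019, "dy": -0.0005, "dz": 0, "yaw": 0},
    {"dx": 0, "dy": 0, "dz": 0, "yaw": 0},
  ],
)

```text
t: 10.85
eef_pos: [614.9, 157.4, 124.6]
tcp_rot: [3.142, 0.0, 2.869]
ft_force: [-0.7, -0.0, 0.2]
opening: 0.002
grip_force: 0.0
```

```bash
python3 - <<'E'
from h import *
s=state();print(fix(s['eef_pos']),s['ft_force'])
for n in('top','scene'):
    c=read_camera(n); Q=fix(pts(c)); x,y,z=Q[...,0],Q[...,1],Q[...,2]
    m=(abs(x)<30)&(y>-110)&(y<-35)&(z>28)&(z<45); print(n,m.sum(),np.percentile(Q[m],[1],axis=0) if m.any() else '')
c=read_camera('scene');cv2.imwrite('pics/s4.png',cv2.resize(c['color'][130:270,240:440,::-1],None,fx=4,fy=4))
E
```

```text
[ 60.98949396 142.45037804 124.60354843] [-0.66053626 -0.04627942  0.16296675]
top 102 [[-12.23859827 -59.5749176   32.66175931]]
scene 91 [[-14.27764215 -56.19185026  28.38767075]]
```

View pics/s4.png

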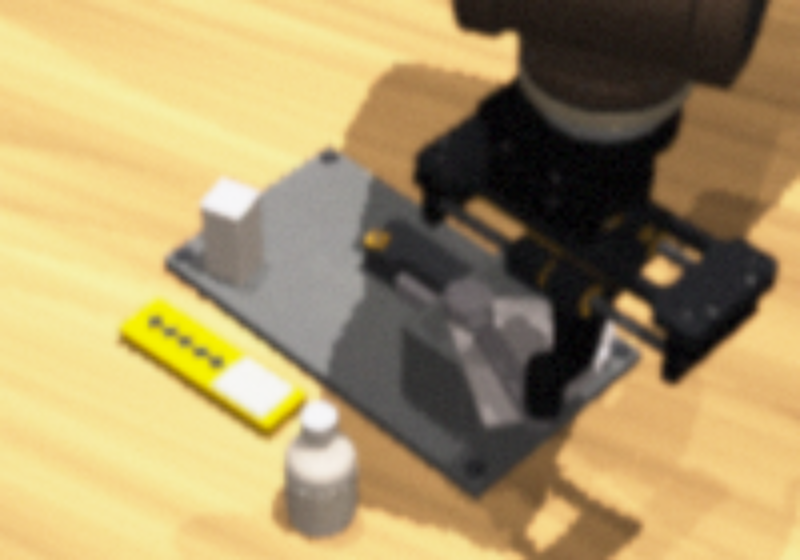

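The lever has swung across, with its knob at about (545,390) just ahead of the finger. I press on gently until it meets the end stop.

Call:
arm_command(
  deltas=[
    {"dx": 0.0019, "dy": -0.0005, "dz": 0, "yaw": 0},
    {"dx": 0.0019, "dy": -0.0005, "dz": 0, "yaw": 0},
    {"dx": 0, "dy": 0, "dz": 0, "yaw": 0},
  ],
)

```text
t: 11.3
eef_pos: [618.3, 156.6, 124.7]
tcp_rot: [3.142, -0.001, 2.869]
ft_force: [-1.7, 1.3, 1.4]
opening: 0.004
grip_force: 1.0
```

Call:
arm_command(
  deltas=[
    {"dx": 0.0019, "dy": -0.0005, "dz": 0, "yaw": 0},
    {"dx": 0, "dy": 0, "dz": 0, "yaw": 0},
  ],
)

```text
t: 11.5
eef_pos: [618.6, 156.5, 124.6]
tcp_rot: [-3.141, -0.004, 2.869]
ft_force: [-10.6, 2.8, 6.4]
opening: 0.004
grip_force: 5.6
```

Call:
arm_command(
  deltas=[
    {"dx": 0.0014, "dy": -0.0004, "dz": 0, "yaw": 0},
    {"dx": 0, "dy": 0, "dz": 0, "yaw": 0},
  ],
)

```text
t: 11.7
eef_pos: [618.8, 156.5, 124.6]
tcp_rot: [-3.14, -0.007, 2.869]
ft_force: [-17.7, 4.3, 9.8]
opening: 0.003
grip_force: 9.0
```

Hard stop reached. I retreat and check.

Call:
arm_command(
  deltas=[
    {"dx": -0.01, "dy": 0.0028, "dz": 0, "yaw": 0},
    {"dx": -0.0192, "dy": 0.0054, "dz": 0, "yaw": 0},
    {"dx": -0.0192, "dy": 0.0054, "dz": 0, "yaw": 0},
    {"dx": 0, "dy": 0, "dz": 0.04, "yaw": 0},
    {"dx": 0, "dy": 0, "dz": 0.04, "yaw": 0},
    {"dx": 0, "dy": 0.04, "dz": 0.02, "yaw": 0},
    {"dx": 0, "dy": 0.045, "dz": 0, "yaw": 0},
    {"dx": 0, "dy": 0.045, "dz": 0, "yaw": 0},
    {"dx": 0, "dy": 0.045, "dz": 0, "yaw": 0},
    {"dx": 0, "dy": 0, "dz": 0, "yaw": 0},
    {"dx": 0, "dy": 0, "dz": 0, "yaw": 0},
  ],
)

```text
t: 12.8
eef_pos: [573.0, 344.9, 224.2]
tcp_rot: [-3.141, 0.0, 2.871]
ft_force: [0.3, -0.4, 0.4]
opening: 0.006
grip_force: 0.0
```

```bash
python3 - <<'E'
from h import *
s=state();print(s['eef_pos'],s['ft_force'])
for n in('top','scene'):
    c=read_camera(n); Q=fix(pts(c)); x,y,z=Q[...,0],Q[...,1],Q[...,2]
    m=(abs(x)<30)&(y>-110)&(y<-35)&(z>28)&(z<45); print(n,np.percentile(Q[m],[1,99],axis=0).round(1).tolist())
    k=(x>-30)&(x<120)&(y>90)&(y<180)&(z>120)&(z<140)
    if k.any():
        p=np.median(Q[k],axis=0); print('knob',k.sum(),p,'q',.55+np.arctan2(p[0]-50,p[1]-55))
E
```

```text
[573.00430656 344.94912623 224.20914961] [ 0.28234981 -0.43942123  0.40811715]
top [[-12.2, -59.5, 33.0], [19.2, -35.4, 41.5]]
knob 63 [ 87.34925536 140.80151319 133.29286196] q 0.9605609889469222
scene [[-13.9, -56.4, 28.8], [18.2, -35.4, 39.5]]
knob 97 [ 89.8998842  148.19545529 131.08072584] q 0.9545198287786305
```

The lever rests at 0.96, the tool is home, and the robot is clear.

```bash
python3 -c "from cell import job_done; print(job_done())"
```

```text
the job is handed in; nothing more can be done
None
```

I pushed the turning tool home against the stop, then swung the lever to its second stop, where the cameras read about 0.96 rad after I let go. The job is handed in (no verdict came back).

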